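Snap the retaining clip onto a stirrer drive spindle

ROBOT

A 6-joint arm with a two-finger parallel gripper is mounted at the origin on a cart in front of the work surface, level with it; the furniture and walls round the work are solid. World frame = base frame: x ahead of the robot, y to its left, z up, the work surface at z = 0. Lengths are in m, angles in rad, forces in N, time in s.
With the tool pointing down it reaches from about 0.275 to 0.75 m from the base axis. Payload 10.2 kg.
Tool frame: the origin (TCP) lies at the very end of the fingers, on their centre line; the grasp point (between the pads) lies 19 mm behind it; x points along the fingers, y is the direction in which the jaws open and shut, and the axes are right-handed (so a half turn about x gives the same grasp; the last joint's range is limited). The gripper opens to 88 mm and grips with 3 to 60 N. Pads are 18 mm wide; open, the fingers measure 123 mm over their backs; the gripper's body (75 mm by 187 mm) begins 45 mm behind the grasp point.
Start: joints at [-1.342, 0.313, 1.498, -0, 1.331, -0.223], TCP at [0.229, -0.472, 0.239] pointing down, gripper open.
Joint ranges: [-2.94, 2.94], [-0.97, 2.17], [0.19, 2.56], [-1.23, 4.37], [0.02, 3.11], [-2.88, 2.88]. Speed limits (rad/s): [2.39, 2.39, 3.01, 3.14, 3.14, 3.14].

INTERFACE

Orientations are given as a unit quaternion [w, x, y, z].
In Python, from rig import manip, eyes, ticket gives the robot as it stands.
- The arm moves only by the tool drive_tool, never from a script. Its argument "increments" is a list of rows, each an object with "offset": the shift along the tool's x, y, z in mm, a list of three; "yaw": the turn about the tool's x in rad; "hand": the opening, from 0 (shut) to 1 (fully open). A call has 1 to 20 rows; each row is the pose to reach, as a shift and turn from the pose commanded when the call began, along the tool's axes at that moment; what a row does not reach only later rows make up. A row lasts 1/10 s, in which the tool goes at most 50 mm and 8.59 degrees, less where a joint would pass 70% of its speed; a pose out of reach is approached as far as the arm can. A call with a gripper value outside its range is refused whole. The fingers move at their own pace and stop on an object; "grip_force" is the grip in N (left out, the last holds). Time passes only in rows, so rows that repeat a pose let the fingers close. It gives the time, the measured TCP pose, the force and the opening at its end, in the units of the state.
- manip.sense(): the state, without advancing time (a new reading comes with each control period).
- eyes.read_camera(name): name is "side" or "top"; returns a dict with "frame" (420x560x3 uint8, blue, green, red), "vfov" (degrees; the focal length in pixels is half the picture's height over the tangent of half this angle, whatever the lens; pixels are square), "cx", "cy" (the principal point, pixels), "R" (3x3) and "t" (3): a world point X has camera coordinates R X + t. Camera axes: x right, y down, z forward; pixel columns grow to the right and rows downward; lengths in m; the calibration is good to about 2 mm. A picture is of the moment at which its call begins. There is no depth.
- ticket.close_job(): hands the job in, once; it reports no verdict.
The state is a dict: "t": time; "joint_pos": joint angles; "qd": joint speeds; "effort": joint torques, N m; "position": TCP position; "tool_rot": TCP orientation; "wrist_force": force on the tool from outside, world axes, zero at the start; "torque": the same for the moment, N m; "grip_width": opening from 0.0 (shut) to 1.0 (fully open).
Only numpy, scipy, OpenCV 4.12 (cv2) and the standard library are available. Lean on these libraries where they do the work, as an engineer would, in place of code of your own. Each camera call takes 0.05 s, during which the arm holds its last target.

TASK

Take the open spring clip from its rest and push it sideways, level, into the groove just above the drive wheel on the stirrer drive's spindle until it snaps fully home round the shaft, then let go. The spindle's height is not known exactly, so feel for the groove, and press gently: never lean on the drive harder than the clip needs. Leave the glassware and bottles round about where they stand.

Things in the scene. Friction and masses are not known exactly. Their poses are not given: they have to be found in the camera images.
- clip_center (a point): Centre of the opening of the loose spring clip: a flat steel C, 6 mm thick (this point half-way up), 33 mm outer diameter. +x points out of its open mouth, z up. Four round nubs, 8 mm ahead of and behind this point, hold an 18 mm shaft with 0.5 mm play. The two jaws are sprung: gap between their nubs 13 mm at rest, tips 13 mm ahead of this point.
- clip_grip (a point): Centre of the clip's black handle block, 50 mm behind clip_center (along the clip's -x), at the same height, same axes. The block is 18 mm long (x), 12 mm wide (y) and 22 mm tall (11 mm above and below this point) and stands free beside the rest, this point 33 mm above the worktop: grip it across its width. The whole clip weighs about 65 g.
- rest_stub (a point): Centre of the fixed aluminium rest's top face, 30 mm above the worktop, at the foot of a stub of 14 mm diameter and 9 mm height. The clip lies level on this face, loosely round the stub: lift it straight up by 12 mm or more to free it. The block reaches 34 mm behind and 14 mm ahead of this point along its x and is 40 mm wide; its foot is slightly larger.
- drive: Fixed round stirrer drive; housing 90 mm diameter, 32 mm tall. Origin on the worktop, on the vertical spindle axis, z up. From below the spindle carries an aluminium drive wheel (52 mm diameter, 12 mm thick), right on top of it the groove (18 mm diameter, 8 mm high), then a head (28 mm diameter, 38 mm high). Over 25 N from clip or robot damages the drive.
- drive_axis (a point): Point on the spindle axis, 90 mm above the worktop. The spindle is clamped tightly at an unmeasured height: the wheel's top face, which is the groove's floor, lies 68 to 104 mm above the worktop. The clip fits the groove from any side, with 2 mm vertical play, but goes over neither wheel nor head. A level push of roughly 6 to 12 N snaps it in; then it meets a solid stop.
- petri_dish: Bystander: flat round glass dish, 67 mm diameter, 18 mm tall; origin at the centre of its underside.
- crucible: Bystander: white porcelain crucible, 49 mm diameter, 49 mm tall; origin at the centre of its underside.
- pipette_bulb: Bystander: rubber bulb, 49 mm wide, 70 mm tall; origin at the centre of its underside.
- iodine: Bystander: small amber bottle with black cap, 42 mm diameter, 90 mm tall; origin at the centre of its underside.
Things that resemble listed ones, but are neither listed nor needed, are in the scene too. What is shaped like the part that bears clip_center but green is not meant. What is shaped like the drive but blue is not meant.

How it is judged:
On the way:
1. the clip has been lifted off its rest in the gripper (distance between clip_center and rest_stub above 0.03 m and contact force between the fingers and clip above 0.5 N), for 0.2 s.
At the end, for the whole second after the job is handed in: The clip is snapped into the spindle's groove: its centre within 2.5 mm of the spindle's axis, at groove height (68.5 to 110.5 mm above the drive's foot), within 0.2 rad of level, at rest and released (horizontal distance between clip_center and drive_axis below 0.0025 m and z of clip_center in the frame of drive between 0.0685 and 0.1105 m and angle between clip_center's own z axis and vertical below 0.2 rad and linear speed of clip below 0.02 m/s); the robot touches nothing.
It fails at once if the clip is pressed against the drive with more than 25 N (contact force between clip and drive above 25 N).
It fails at once if the gripper or arm presses on the drive with more than 25 N (contact force between any of the fingers, the arm and drive above 25 N).
It fails at once if a bystander is shifted by more than 25 mm (distance of any of petri_dish, crucible, pipette_bulb, iodine from where it was at the start of the episode above 0.025 m).
It also fails if it takes over 64 s, if anything falls off the work surface, if the arm or the gripper's body presses on something with over 40 N, if the wrist force passes 120 N, or if a joint passes its speed limit or range.

## Working session

There is one attempt and no reset: what is moved stays moved. The work goes in short steps, Python scripts to look and compute and a tool call to move; the robot and the scene stay as the last step left them, time stands still between calls to the robot, and variables do not carry over. Pictures are saved under pics/ and viewed, and the job is handed in when it is done.

Besides the shell and the picture viewer there is one more tool, called after ">>>" by a JSON object that holds its "method" and its "body". drive_tool: Moves the arm, as the interface text tells. Its arguments: {"type":"object","properties":{"increments":{"type":"array","items":{"type":"object","properties":{"offset":{"type":"array","items":{"type":"number"}},"yaw":{"type":"number"},"hand":{"type":"number"}}}},"grip_force":{"type":"number"}},"required":["increments"]}

```bash
ls; mkdir -p pics
python3 - <<'E'
from rig import manip, eyes
import cv2, numpy as np
print(manip.sense())
for n in ("side","top"):
    c=eyes.read_camera(n); cv2.imwrite(f"pics/{n}0.png",c["frame"])
    print(n,c["vfov"],c["cx"],c["cy"],c["R"],c["t"])
E
```

```text
pics
{'t': 0.0, 'joint_pos': array([-1.34238070e+00,  3.13446975e-01,  1.49839383e+00, -5.39075339e-06,
        1.33099948e+00, -2.23386728e-01]), 'qd': array([-3.64972759e-04, -4.40639542e-05,  2.59699010e-03, -1.05768964e-03,
       -4.99670370e-04, -1.89447457e-04]), 'effort': array([ 1.65998886e-04, -4.02205396e+01, -2.52273291e+01,  6.94061676e-02,
        3.51617555e-02, -1.25012621e-04]), 'position': array([ 0.22914887, -0.47209368,  0.2381789 ]), 'tool_rot': array([-0.15794044, -0.68913788, -0.15882263,  0.6891438 ]), 'wrist_force': array([ 0.51433455,  0.32641675, -0.25112124]), 'torque': array([-0.04003255, -0.00555023,  0.05263572]), 'grip_width': 1.0042336213652185}
side 54.10523967521251 280.7018622411878 207.48891328134238 [[-0.81656524 -0.57724917  0.00214584]
 [-0.33693514  0.47359681 -0.81374491]
 [ 0.46871731 -0.66519882 -0.58121822]] [0.56786447 0.13376191 0.79858995]
top 46.01783040826447 281.37734707835875 209.61063986457015 [[-0.01488776 -0.99986739  0.00660047]
 [-0.9925659   0.01398092 -0.12090273]
 [ 0.12079441 -0.00835137 -0.99264242]] [0.23028834 0.53016277 0.88945074]
```

View pics/side0.png

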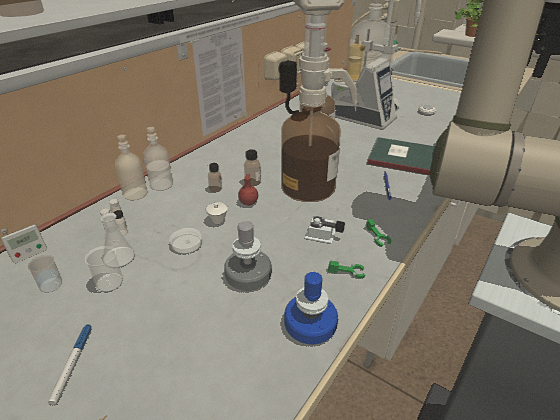

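View pics/top0.png

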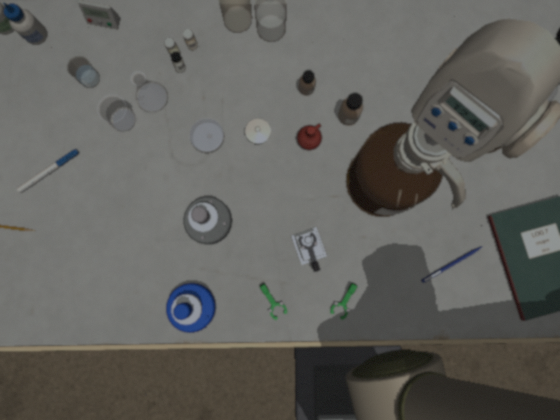

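Candidates: the grey drive is at top (207,220) / side (247,268), and the blue one at top (190,307) is a decoy. The steel clip with a black handle is on its rest at top (309,245) / side (323,229); the green ones at top (272,300) and (345,298) are decoys. I'll confirm with enlarged crops.

Run:
```python
import cv2, numpy as np
t=cv2.imread("pics/top0.png"); s=cv2.imread("pics/side0.png")
a=cv2.resize(t[220:280,280:350],None,fx=5.6,fy=5.6,interpolation=cv2.INTER_CUBIC)
b=cv2.resize(s[205:255,295:355],None,fx=6.5,fy=6.5,interpolation=cv2.INTER_CUBIC)
c=cv2.resize(t[190:250,175:240],None,fx=4,fy=4,interpolation=cv2.INTER_CUBIC)
d=cv2.resize(s[215:295,215:280],None,fx=3.3,fy=3.3,interpolation=cv2.INTER_CUBIC)
H=600;W=800;o=np.zeros((H,W,3),np.uint8)
for im,y,x in((a,0,0),(b,0,400),(c,340,0),(d,330,400)):
    im=im[:H-y,:W-x]; o[y:y+im.shape[0],x:x+im.shape[1]]=im
cv2.imwrite("pics/crop.png",o)
```

```text
(no output)
```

View pics/crop.png

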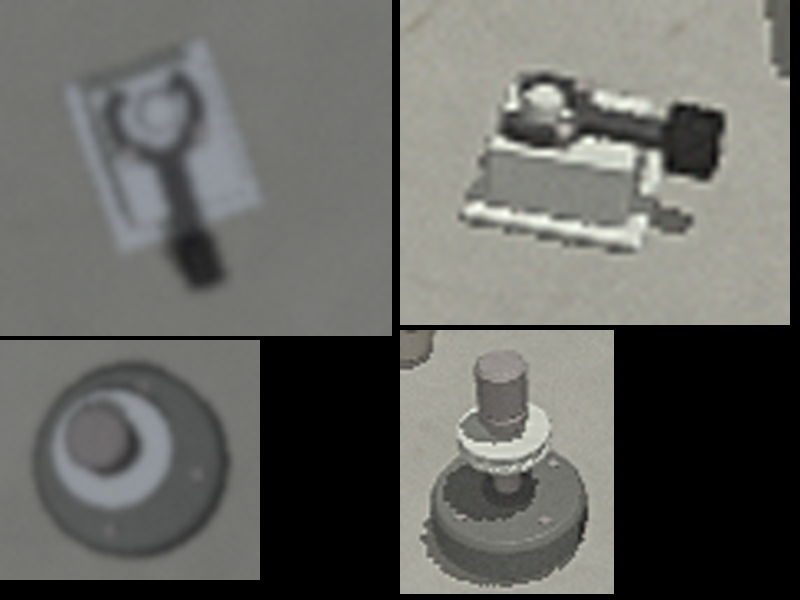

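The crops confirm it: a steel C with a black handle on the aluminium rest, mouth away from the robot, and a grey drive with a white wheel. Next I'll measure both.

```bash
cat > h.py <<'E'
import numpy as np, cv2
def ray(c,u,v):
    f=210/np.tan(np.radians(c["vfov"])/2)
    R=np.array(c["R"]);t=np.array(c["t"])
    d=R.T@np.array([(u-c["cx"])/f,(v-c["cy"])/f,1.]); return -R.T@t,d/np.linalg.norm(d)
def onz(c,u,v,z):
    o,d=ray(c,u,v); return o+d*(z-o[2])/d[2]
def proj(c,X):
    f=210/np.tan(np.radians(c["vfov"])/2)
    p=np.array(c["R"])@X+np.array(c["t"]); return np.array([f*p[0]/p[2]+c["cx"],f*p[1]/p[2]+c["cy"]])
def tri(c1,p1,c2,p2):
    o1,d1=ray(c1,*p1);o2,d2=ray(c2,*p2)
    s=np.linalg.lstsq(np.c_[d1,-d2],o2-o1,rcond=None)[0]
    a=o1+s[0]*d1;b=o2+s[1]*d2
    return (a+b)/2,np.linalg.norm(a-b)
E
python3 - <<'E'
from rig import eyes
from h import *
import pickle
T=eyes.read_camera("top");S=eyes.read_camera("side")
pickle.dump((T,S),open("cams.pkl","wb"))
def comp(c,x0,y0,x1,y1,f,show=1):
    g=c["frame"][y0:y1,x0:x1].astype(int); m=f(g).astype(np.uint8)
    n,l,st,ce=cv2.connectedComponentsWithStats(m)
    i=1+np.argmax(st[1:,4]); ys,xs=np.nonzero(l==i)
    h=cv2.convexHull(np.c_[xs+x0,ys+y0].astype(np.float32))
    print("area",st[i,4],"cent",ce[i]+[x0,y0],"bbox",st[i,:4]+[x0,y0,0,0],"ell",cv2.fitEllipse(h) if len(h)>4 else 0)
    return (l==i),ce[i]+[x0,y0]
dark=lambda g:g.max(2)<60
_,ht=comp(T,295,252,330,280,dark); _,hs=comp(S,325,215,355,240,lambda g:g.max(2)<45)
print("handle tri",tri(T,ht,S,hs), "top@.044",onz(T,*ht,.040))
white=lambda g:g.min(2)>150
comp(T,180,190,240,250,lambda g:g.min(2)>125)
comp(S,225,215,275,290,lambda g:g.min(2)>160)
for n,c,b in(("t",T,(192,196,222,232)),("s",S,(230,215,265,250))):
    x0,y0,x1,y1=b
    cv2.imwrite(f"pics/z{n}.png",cv2.resize(c["frame"][y0:y1,x0:x1],None,fx=12,fy=12,interpolation=cv2.INTER_NEAREST))
# block
comp(T,285,220,335,275,lambda g:g.min(2)>125)
E
```

```text
area 61 cent [314.55737705 265.31147541] bbox [311 260   8  11] ell ((314.5574951171875, 265.3063049316406), (6.433562755584717, 11.039875984191895), 158.84121704101562)
area 37 cent [340.13513514 227.27027027] bbox [335 222   9  10] ell ((339.95947265625, 226.54612731933594), (8.808265686035156, 10.595190048217773), 45.47345733642578)
handle tri (array([0.42805401, 0.16235789, 0.03014614]), np.float64(0.003183134428916078)) top@.044 [0.42940727 0.16377809 0.04      ]
area 306 cent [205.04901961 219.9248366 ] bbox [189 203  28  29] ell ((202.66815185546875, 216.93736267089844), (27.694860458374023, 28.335329055786133), 56.712379455566406)
area 180 cent [249.04444444 247.45      ] bbox [232 237  29  17] ell ((245.9374237060547, 244.51805114746094), (18.11114501953125, 28.267356872558594), 85.69367218017578)
area 210 cent [318.77142857 245.9047619 ] bbox [313 227  14  32] ell ((318.5227355957031, 245.13970947265625), (11.545863151550293, 35.48650360107422), 166.31358337402344)
```

Run:
```python
import cv2,numpy as np
a=cv2.imread("pics/zt.png");b=cv2.imread("pics/zs.png")
o=np.zeros((432,780,3),np.uint8);o[:a.shape[0],:360]=a;o[:420,360:]=b
cv2.imwrite("pics/z.png",o)
```

```text
(no output)
```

View pics/z.png

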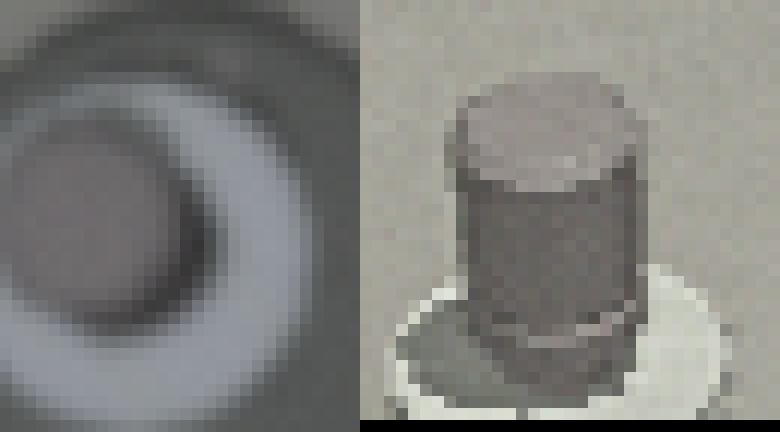

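Run:
```python
from h import *
import pickle
T,S=pickle.load(open("cams.pkl","rb"))
print("head",tri(T,(199.3,213.9),S,(245.2,225.4)))
print("wheel",tri(T,(202.7,216.9),S,(245.9,244.5)))
# housing outline in top: bright/dark threshold
g=T["frame"].astype(int)
x0,y0,x1,y1=170,185,245,255
m=(g[y0:y1,x0:x1].max(2)<93).astype(np.uint8)
m=cv2.morphologyEx(m,cv2.MORPH_OPEN,np.ones((3,3)))
cs,_=cv2.findContours(m,cv2.RETR_EXTERNAL,cv2.CHAIN_APPROX_NONE);c=max(cs,key=cv2.contourArea)
print("housing",cv2.boundingRect(c),cv2.minEnclosingCircle(c+np.array([x0,y0])))
for (u,v),r in [cv2.minEnclosingCircle(c+np.array([x0,y0]))]: print(1)if 0 else print(onz(T,u,v,.03))
# side edges for wheel/head
for v in range(236,262): 
    row=S["frame"][v,226:268].astype(int).mean(1); print(v,''.join('%4d'%k for k in row))
```

```text
head (array([0.5174199 , 0.36110652, 0.12115205]), np.float64(0.00047552278601532366))
wheel (array([0.51727377, 0.36217528, 0.07736253]), np.float64(0.0009863602239228862))
housing (13, 10, 50, 50) ((207.5563201904297, 219.619140625), 24.85892105102539)
[0.51680989 0.36004173 0.03      ]
236  162 163 165 162 161 161 162 161 159 160 157 167 112  85  95  98  94  98  97 102 101 104 107 100 103 101  88 109 157 157 155 161 161 159 161 164 163 165 162 160 163 160
237  165 161 163 164 161 162 158 162 162 159 158 160 131  92  91  99  99 100  98  99 105 103 106 100 106  96  83 141 198 178 158 159 157 161 159 157 160 160 167 163 164 164
238  163 164 161 158 157 161 162 160 157 157 152 184 156  95  93  90 101  99  98 102 100 104 100 104 103  96  82 110 202 210 198 164 156 158 158 156 160 162 160 162 162 159
239  159 165 162 160 161 161 160 155 156 154 215 222 164  85  86  99  95 102 101  98 101 103 102 102 102 106  85 108 199 201 202 210 181 162 156 161 162 161 161 163 160 161
240  162 161 161 161 158 160 160 159 172 210 137 110  89  94  92  92 101  98  99  96 100 104  99 102  96  88 133 104 1
[... 2987 characters left out ...]
 109 105
258  168 120 115 121  85  68  75  78  75  77  74  76  74  72  68  68 105 117 125 138 143 144 127 115 102  69  43  46  65 111 121 117 113 113 109 110 112 111 110 112 110 114
259  142 115 119  83  67  73  74  75  74  78  76  76  76  74  70  53  43  81  84  89  95  92  90  86  89  71  54  54  54 118 120 113 113 109 114 116 115 110 112 111 106 107
260  114 115 119  81  69  78  78  73  82  80  74  82  81  78  59  55  52  74  86  97 100  99 101  97  91  77  61  51  50  69  67 108 110 112 114 117 113 110 109 114 114 112
261  110 116 125  85  71  78  78  75  76  81  74  73  79  71  58  61  54  71  97 102 101 100  99  99  94  78  62  60  55  67  71 112 116 108 110 112 112 110 109 113 108 110
```

Run:
```python
from h import *
from rig import manip
from scipy.spatial.transform import Rotation as Ro
import pickle
T,S=pickle.load(open("cams.pkl","rb"))
h=onz(T,314.56,265.3,.042); c=onz(T,307.5,239.5,.036)
print("h",h,"c",c,np.linalg.norm((h-c)[:2]),"yaw",np.arctan2(*(c-h)[1::-1]))
cs=onz(S,295+145/6.5-.5,205+108/6.5-.5,.036);print("c side",cs)
hs=onz(S,295+293/6.5-.5,205+140/6.5-.5,.036);print("h side",hs, "yaw",np.arctan2(*(cs-hs)[1::-1]))
print("blue housing",onz(T,190.5,308,.02),"blue head top",tri(T,(182,311),S,(313,277)))
print("bystanders petri",onz(T,207.5,137,.01),"cruc",onz(T,258,131,.045),"bulb",onz(T,309,138,.03),"amb1",onz(T,308,75,.09),"amb2",onz(T,355,101,.09),"jug",onz(T,395,170,.15))
s=manip.sense();q=s["tool_rot"];R=Ro.from_quat(np.r_[q[1:],q[0]]).as_matrix();print(R.round(4))
```

```text
h [0.42941201 0.16391972 0.042     ] c [0.47681426 0.17538802 0.036     ] 0.048769823279144225 yaw 0.23737463447966303
c side [0.47448258 0.17864201 0.036     ]
h side [0.42646209 0.16544719 0.036     ] yaw 0.2681568450670645
blue housing [0.35497221 0.392272   0.02      ] blue head top (array([0.35725141, 0.39068558, 0.11041709]), np.float64(0.0008736027980408487))
bystanders petri [0.67984436 0.36349133 0.01      ] cruc [0.68048152 0.26420664 0.045     ] bulb [0.6698685  0.16807479 0.03      ] amb1 [0.77013334 0.17143362 0.09      ] amb2 [0.72055525 0.08819844 0.09      ] jug [0.58178434 0.03639043 0.15      ]
[[-2.000e-04  4.366e-01 -8.997e-01]
 [ 7.000e-04 -8.997e-01 -4.366e-01]
 [-1.000e+00 -7.000e-04 -1.000e-04]]
```

>>> {"method": "drive_tool", "body": {"increments": [{"offset":[0,-487,-454],"yaw":0.2,"hand":1},{"offset":[0,-487,-454],"yaw":0.2,"hand":1},{"offset":[0,-487,-454],"yaw":0.2,"hand":1},{"offset":[0,-487,-454],"yaw":0.2,"hand":1},{"offset":[0,-487,-454],"yaw":0.2,"hand":1},{"offset":[0,-487,-454],"yaw":0.2,"hand":1},{"offset":[0,-487,-454],"yaw":0.2,"hand":1},{"offset":[0,-487,-454],"yaw":0.2,"hand":1},{"offset":[0,-487,-454],"yaw":0.2,"hand":1},{"offset":[0,-487,-454],"yaw":0.2,"hand":1},{"offset":[0,-487,-454],"yaw":0.2,"hand":1},{"offset":[0,-487,-454],"yaw":0.2,"hand":1},{"offset":[0,-487,-454],"yaw":0.2,"hand":1},{"offset":[0,-487,-454],"yaw":0.2,"hand":1},{"offset":[60,-487,-454],"yaw":0.2,"hand":1},{"offset":[100,-487,-454],"yaw":0.2,"hand":1},{"offset":[120,-487,-454],"yaw":0.2,"hand":1},{"offset":[120,-487,-454],"yaw":0.2,"hand":1},{"offset":[120,-487,-454],"yaw":0.2,"hand":1}], "grip_force": 50}}

```text
t: 2.1
position: [0.4255, 0.1641, 0.1195]
tool_rot: [0.089, 0.702, 0.089, -0.701]
wrist_force: [1.2, 0.1, 0.5]
grip_width: 0.995
```

```bash
cat > st.py <<'E'
from rig import manip
from scipy.spatial.transform import Rotation as Ro
import numpy as np
def st():
    s=manip.sense();q=s["tool_rot"];R=Ro.from_quat(np.r_[q[1:],q[0]]).as_matrix()
    z=-R[:,2]
    print("t%.2f"%s["t"],"p",s["position"].round(4),"clipx yaw %.3f"%np.arctan2(z[1],z[0]),"F",s["wrist_force"].round(2),"M",s["torque"].round(3),"g%.3f"%s["grip_width"],"q",s["joint_pos"].round(2)); return s,R
E
python3 - <<'E'
from st import *; st()
from rig import eyes; import cv2
f=eyes.read_camera("side")["frame"]; cv2.imwrite("pics/s1.png",cv2.resize(f[110:270,260:440],None,fx=3.6,fy=3.6,interpolation=cv2.INTER_CUBIC))
E
```

```text
t2.10 p [0.4255 0.1641 0.1195] clipx yaw 0.252 F [1.15 0.11 0.49] M [ 0.057 -0.004  0.018] g0.995 q [0.11 0.3  1.85 0.   0.98 1.43]
```

View pics/s1.png

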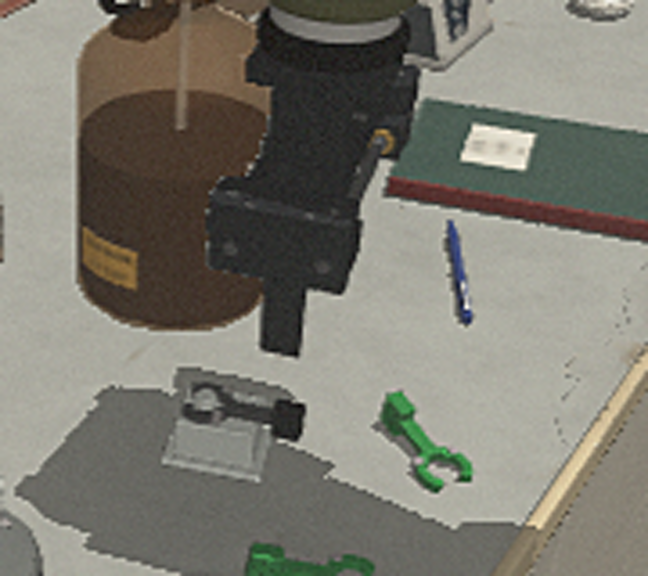

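The gripper hovers over the handle (crop 285,415), aligned with it. I'll descend and grip.

>>> {"method": "drive_tool", "body": {"increments": [{"offset":[40,0,0],"yaw":0,"hand":1},{"offset":[75,0,0],"yaw":0,"hand":1},{"offset":[100,0,0],"yaw":0,"hand":1},{"offset":[100,0,0],"yaw":0,"hand":1},{"offset":[100,0,0],"yaw":0,"hand":0.25},{"offset":[100,0,0],"yaw":0,"hand":0.25},{"offset":[100,0,0],"yaw":0,"hand":0.25},{"offset":[100,0,0],"yaw":0,"hand":0.25},{"offset":[100,0,0],"yaw":0,"hand":0.0},{"offset":[100,0,0],"yaw":0,"hand":0.0},{"offset":[100,0,0],"yaw":0,"hand":0.0},{"offset":[100,0,0],"yaw":0,"hand":0.0},{"offset":[100,0,0],"yaw":0,"hand":0.0},{"offset":[100,0,0],"yaw":0,"hand":0.0}], "grip_force": 50}}

```text
t: 3.55
position: [0.425, 0.164, 0.0187]
tool_rot: [-0.089, -0.701, -0.089, 0.702]
wrist_force: [-0.0, 1.2, 0.4]
grip_width: 0.129
```

>>> {"method": "drive_tool", "body": {"increments": [{"offset":[0,0,0],"yaw":0,"hand":0},{"offset":[-5,0,0],"yaw":0,"hand":0},{"offset":[-15,0,0],"yaw":0,"hand":0},{"offset":[-40,0,0],"yaw":0,"hand":0},{"offset":[-80,0,0],"yaw":0,"hand":0},{"offset":[-110,0,0],"yaw":0,"hand":0},{"offset":[-120,0,0],"yaw":0,"hand":0},{"offset":[-120,0,0],"yaw":0,"hand":0},{"offset":[-120,0,0],"yaw":0,"hand":0}]}}

```text
t: 4.45
position: [0.4244, 0.1639, 0.1377]
tool_rot: [-0.089, -0.701, -0.089, 0.702]
wrist_force: [0.0, -0.0, -1.9]
grip_width: 0.129
```

Run:
```python
from st import *; st()
from rig import eyes; import cv2,numpy as np
f=eyes.read_camera("side")["frame"]; g=eyes.read_camera("top")["frame"]
a=cv2.resize(f[130:230,280:380],None,fx=4,fy=4,interpolation=cv2.INTER_CUBIC);b=cv2.resize(g[190:290,260:360],None,fx=4,fy=4,interpolation=cv2.INTER_CUBIC)
cv2.imwrite("pics/s2.png",np.hstack([a,b]))
```

```text
t4.45 p [0.4244 0.1639 0.1377] clipx yaw 0.252 F [ 0.   -0.02 -1.94] M [-0.013  0.061  0.005] g0.129 q [ 0.11  0.28  1.84 -0.    1.03  1.43]
```

View pics/s2.png

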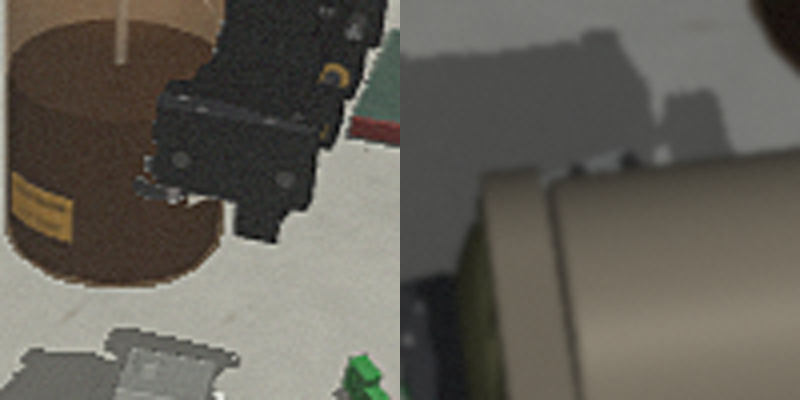

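Clip lifted level in the gripper (crop 165,190). Now carry it to a standoff by the grey drive.

>>> {"method": "drive_tool", "body": {"increments": [{"offset":[0,-40,-10],"yaw":0,"hand":0},{"offset":[0,-80,-20],"yaw":0,"hand":0},{"offset":[0,-120,-30],"yaw":0,"hand":0},{"offset":[0,-150,-37],"yaw":0,"hand":0},{"offset":[0,-168,-41],"yaw":0,"hand":0},{"offset":[0,-168,-41],"yaw":0,"hand":0},{"offset":[20,-168,-41],"yaw":0,"hand":0},{"offset":[40,-168,-41],"yaw":0,"hand":0},{"offset":[48,-168,-41],"yaw":0,"hand":0},{"offset":[48,-168,-41],"yaw":0,"hand":0},{"offset":[48,-168,-41],"yaw":0,"hand":0}]}}

```text
t: 5.65
position: [0.4232, 0.3366, 0.0912]
tool_rot: [0.089, 0.702, 0.089, -0.701]
wrist_force: [0.6, -0.5, -0.2]
grip_width: 0.135
```

Run:
```python
from st import *; st()
from rig import eyes; import cv2,numpy as np,pickle
S=eyes.read_camera("side");T=eyes.read_camera("top");pickle.dump((T,S),open("cams2.pkl","wb"))
a=cv2.resize(S["frame"][200:300,215:315],None,fx=4,fy=4,interpolation=cv2.INTER_NEAREST);b=cv2.resize(T["frame"][180:280,170:270],None,fx=4,fy=4,interpolation=cv2.INTER_NEAREST)
cv2.imwrite("pics/s3.png",np.hstack([a,b]))
```

```text
t5.65 p [0.4232 0.3366 0.0912] clipx yaw 0.251 F [ 0.58 -0.53 -0.2 ] M [0.008 0.015 0.006] g0.135 q [ 0.46  0.51  1.63 -0.    1.01  1.77]
```

View pics/s3.png

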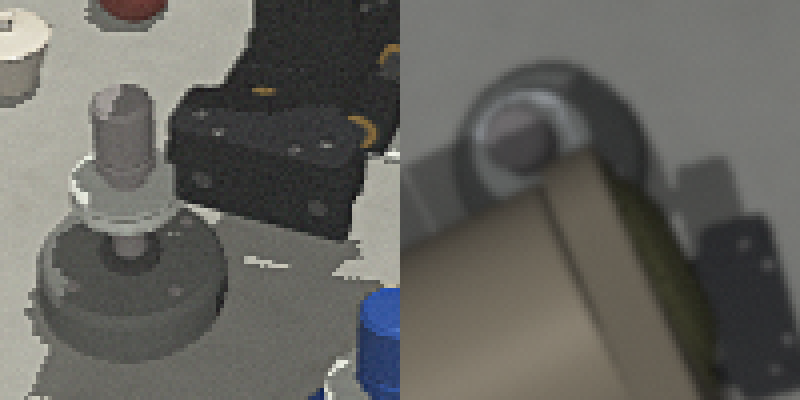

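>>> {"method": "drive_tool", "body": {"increments": [{"offset":[0,0,-5],"yaw":0,"hand":0},{"offset":[0,0,-11],"yaw":0,"hand":0},{"offset":[0,0,-11],"yaw":0,"hand":0},{"offset":[10,0,-11],"yaw":0,"hand":0},{"offset":[18,0,-11],"yaw":0,"hand":0},{"offset":[20,0,-11],"yaw":0,"hand":0},{"offset":[20,0,-11],"yaw":0,"hand":0},{"offset":[20,0,-11],"yaw":0,"hand":0},{"offset":[20,0,-11],"yaw":0,"hand":0}], "grip_force": 60}}

```text
t: 6.65
position: [0.4336, 0.3398, 0.071]
tool_rot: [0.089, 0.702, 0.089, -0.701]
wrist_force: [-0.4, -0.5, -0.5]
grip_width: 0.128
```

```bash
python3 -c "
from st import *; st()"
```

```text
t6.65 p [0.4336 0.3398 0.071 ] clipx yaw 0.252 F [-0.41 -0.51 -0.46] M [ 0.03   0.028 -0.029] g0.128 q [0.45 0.56 1.61 0.   0.97 1.77]
```

>>> {"method": "drive_tool", "body": {"increments": [{"offset":[1,0,0],"yaw":0,"hand":0},{"offset":[2,0,0],"yaw":0,"hand":0},{"offset":[3,0,0],"yaw":0,"hand":0},{"offset":[3,0,0],"yaw":0,"hand":0}]}}

```text
t: 7.05
position: [0.4335, 0.3397, 0.0677]
tool_rot: [0.089, 0.702, 0.089, -0.702]
wrist_force: [-0.8, -0.3, -0.8]
grip_width: 0.133
```

>>> {"method": "drive_tool", "body": {"increments": [{"offset":[0.5,0,0],"yaw":0,"hand":0},{"offset":[1,0,0],"yaw":0,"hand":0},{"offset":[1,0,0],"yaw":0,"hand":0}]}}

```text
t: 7.35
position: [0.4336, 0.3397, 0.0669]
tool_rot: [0.089, 0.702, 0.089, -0.701]
wrist_force: [-1.0, -0.4, 2.5]
grip_width: 0.131
```

>>> {"method": "drive_tool", "body": {"increments": [{"offset":[0.5,0,0],"yaw":0,"hand":0},{"offset":[1,0,0],"yaw":0,"hand":0},{"offset":[1,0,0],"yaw":0,"hand":0}]}}

```text
t: 7.65
position: [0.4337, 0.3398, 0.066]
tool_rot: [0.089, 0.702, 0.089, -0.701]
wrist_force: [-1.6, -0.4, 5.8]
grip_width: 0.126
```

>>> {"method": "drive_tool", "body": {"increments": [{"offset":[-0.7,0,0],"yaw":0,"hand":0},{"offset":[-1,0,0],"yaw":0,"hand":0},{"offset":[-1,0,0],"yaw":0,"hand":0}]}}

```text
t: 7.95
position: [0.4336, 0.3397, 0.0667]
tool_rot: [0.089, 0.702, 0.089, -0.701]
wrist_force: [-0.4, -0.0, 1.7]
grip_width: 0.129
```

>>> {"method": "drive_tool", "body": {"increments": [{"offset":[-1,0,0],"yaw":0,"hand":0},{"offset":[-1.5,0,0],"yaw":0,"hand":0},{"offset":[-1.5,0,0],"yaw":0,"hand":0}]}}

```text
t: 8.25
position: [0.4333, 0.3395, 0.0679]
tool_rot: [-0.089, -0.701, -0.089, 0.702]
wrist_force: [-0.5, -0.8, -0.7]
grip_width: 0.128
```

```bash
python3 -c "
from st import *; st()"
```

```text
t8.25 p [0.4333 0.3395 0.0679] clipx yaw 0.252 F [-0.54 -0.78 -0.68] M [-0.005  0.018  0.002] g0.128 q [0.45 0.56 1.61 0.   0.97 1.77]
```

>>> {"method": "drive_tool", "body": {"increments": [{"offset":[-0.6,0,0],"yaw":0,"hand":0},{"offset":[-0.6,0,-2],"yaw":0,"hand":0},{"offset":[-0.6,0,-4],"yaw":0,"hand":0},{"offset":[-0.6,0,-5],"yaw":0,"hand":0},{"offset":[-0.6,0,-5],"yaw":0,"hand":0}]}}

```text
t: 8.75
position: [0.4385, 0.3409, 0.0688]
tool_rot: [-0.089, -0.702, -0.089, 0.702]
wrist_force: [0.8, 0.1, -0.2]
grip_width: 0.129
```

>>> {"method": "drive_tool", "body": {"increments": [{"offset":[0,0,-1],"yaw":0,"hand":0},{"offset":[0,0,-2],"yaw":0,"hand":0},{"offset":[0,0,-3],"yaw":0,"hand":0},{"offset":[0,0,-3],"yaw":0,"hand":0}]}}

```text
t: 9.15
position: [0.4414, 0.3417, 0.0688]
tool_rot: [0.089, 0.702, 0.089, -0.701]
wrist_force: [-0.1, -0.1, -0.1]
grip_width: 0.129
```

>>> {"method": "drive_tool", "body": {"increments": [{"offset":[0,0,-1],"yaw":0,"hand":0},{"offset":[0,0,-2],"yaw":0,"hand":0},{"offset":[0,0,-2],"yaw":0,"hand":0}]}}

```text
t: 9.45
position: [0.4433, 0.3422, 0.0688]
tool_rot: [0.089, 0.702, 0.089, -0.701]
wrist_force: [-0.1, -0.9, -0.3]
grip_width: 0.129
```

Tips have passed under the head's rim without contact. I'll keep going in small steps.

>>> {"method": "drive_tool", "body": {"increments": [{"offset":[0.4,0,-1],"yaw":0,"hand":0},{"offset":[0.4,0,-2],"yaw":0,"hand":0},{"offset":[0.4,0,-3],"yaw":0,"hand":0},{"offset":[0.4,0,-3],"yaw":0,"hand":0}]}}

```text
t: 9.85
position: [0.4462, 0.3429, 0.0684]
tool_rot: [0.089, 0.702, 0.089, -0.701]
wrist_force: [0.9, -0.2, 0.3]
grip_width: 0.127
```

>>> {"method": "drive_tool", "body": {"increments": [{"offset":[0,0,-1],"yaw":0,"hand":0},{"offset":[0,0,-2],"yaw":0,"hand":0},{"offset":[0,0,-2],"yaw":0,"hand":0}]}}

```text
t: 10.15
position: [0.4482, 0.3434, 0.0684]
tool_rot: [0.089, 0.702, 0.089, -0.701]
wrist_force: [-0.0, -0.1, -0.5]
grip_width: 0.126
```

>>> {"method": "drive_tool", "body": {"increments": [{"offset":[0,0,-1],"yaw":0,"hand":0},{"offset":[0,0,-2],"yaw":0,"hand":0},{"offset":[0,0,-2],"yaw":0,"hand":0}]}}

```text
t: 10.45
position: [0.4499, 0.344, 0.0684]
tool_rot: [-0.089, -0.701, -0.089, 0.702]
wrist_force: [0.0, 1.0, -0.1]
grip_width: 0.133
```

>>> {"method": "drive_tool", "body": {"increments": [{"offset":[0,0,-0.5],"yaw":0,"hand":0},{"offset":[0,0,-1],"yaw":0,"hand":0},{"offset":[0,0,-1],"yaw":0,"hand":0}]}}

```text
t: 10.75
position: [0.4506, 0.3442, 0.0683]
tool_rot: [-0.089, -0.701, -0.089, 0.702]
wrist_force: [-2.8, 1.0, -0.3]
grip_width: 0.128
```

>>> {"method": "drive_tool", "body": {"increments": [{"offset":[0,0,-0.5],"yaw":0,"hand":0},{"offset":[0,0,-1],"yaw":0,"hand":0},{"offset":[0,0,-1],"yaw":0,"hand":0}]}}

```text
t: 11.05
position: [0.4514, 0.3445, 0.0682]
tool_rot: [-0.089, -0.701, -0.089, 0.702]
wrist_force: [-4.8, 2.0, -0.1]
grip_width: 0.125
```

>>> {"method": "drive_tool", "body": {"increments": [{"offset":[0,0,-0.5],"yaw":0,"hand":0},{"offset":[0,0,-1],"yaw":0,"hand":0},{"offset":[0,0,-1],"yaw":0,"hand":0}]}}

```text
t: 11.35
position: [0.4521, 0.3449, 0.0681]
tool_rot: [-0.089, -0.701, -0.089, 0.702]
wrist_force: [-6.3, 2.7, -1.1]
grip_width: 0.128
```

Axial 5.4 N with 4.2 N lateral toward +left, so the shaft sits left of the clip centre. I'll shift the tool left.

>>> {"method": "drive_tool", "body": {"increments": [{"offset":[0,-0.5,0],"yaw":0,"hand":0},{"offset":[0,-1,0],"yaw":0,"hand":0},{"offset":[0,-1,0],"yaw":0,"hand":0}]}}

```text
t: 11.65
position: [0.4521, 0.3457, 0.0682]
tool_rot: [-0.089, -0.701, -0.089, 0.702]
wrist_force: [-5.1, 1.4, -1.4]
grip_width: 0.131
```

```bash
cat >> st.py <<'E'
def ax():
    s,R=st();F=s["wrist_force"];print("axial push",round(F@R[:,2],2),"lateral left",round(-F@R[:,1],2),"up",round(F[2],2))
E
python3 -c "
from st import *; ax()"
```

```text
t11.65 p [0.4521 0.3457 0.0682] clipx yaw 0.252 F [-5.11  1.35 -1.4 ] M [0.146 0.818 0.174] g0.131 q [0.45 0.59 1.55 0.   1.   1.77]
axial push 4.61 lateral left 2.58 up -1.4
```

>>> {"method": "drive_tool", "body": {"increments": [{"offset":[0,-0.7,0],"yaw":0,"hand":0},{"offset":[0,-1.3,0],"yaw":0,"hand":0},{"offset":[0,-1.3,0],"yaw":0,"hand":0}]}}

```text
t: 11.95
position: [0.4521, 0.3467, 0.0682]
tool_rot: [-0.089, -0.701, -0.089, 0.702]
wrist_force: [-5.6, -1.3, -0.7]
grip_width: 0.13
```

```bash
python3 -c "
from st import *; ax()"
```

```text
t11.95 p [0.4521 0.3467 0.0682] clipx yaw 0.252 F [-5.55 -1.27 -0.68] M [-0.149  0.776  0.035] g0.130 q [ 0.45  0.59  1.55 -0.    1.    1.77]
axial push 5.69 lateral left 0.16 up -0.68
```

>>> {"method": "drive_tool", "body": {"increments": [{"offset":[0,0,-0.5],"yaw":0,"hand":0},{"offset":[0,0,-1],"yaw":0,"hand":0},{"offset":[0,0,-1],"yaw":0,"hand":0}]}}

```text
t: 12.25
position: [0.4522, 0.3467, 0.0679]
tool_rot: [-0.089, -0.7, -0.088, 0.703]
wrist_force: [-8.5, -2.7, -0.0]
grip_width: 0.129
```

>>> {"method": "drive_tool", "body": {"increments": [{"offset":[0,0,-0.5],"yaw":0,"hand":0},{"offset":[0,0,-1],"yaw":0,"hand":0},{"offset":[0,0,-1],"yaw":0,"hand":0}]}}

```text
t: 12.55
position: [0.4526, 0.3468, 0.0678]
tool_rot: [-0.089, -0.7, -0.088, 0.703]
wrist_force: [-11.7, -3.1, 0.3]
grip_width: 0.128
```

```bash
python3 -c "
from st import *; ax()"
```

```text
t12.55 p [0.4526 0.3468 0.0678] clipx yaw 0.252 F [-11.74  -3.12   0.26] M [-0.402  1.58   0.003] g0.128 q [0.45 0.6  1.55 0.   1.   1.77]
axial push 12.14 lateral left -0.1 up 0.26
```

>>> {"method": "drive_tool", "body": {"increments": [{"offset":[0,0,-0.4],"yaw":0,"hand":0},{"offset":[0,0,-0.8],"yaw":0,"hand":0},{"offset":[0,0,-0.8],"yaw":0,"hand":0}]}}

```text
t: 12.85
position: [0.4537, 0.3471, 0.0679]
tool_rot: [-0.089, -0.7, -0.088, 0.703]
wrist_force: [-9.7, -2.6, -1.1]
grip_width: 0.133
```

```bash
python3 -c "
from st import *; ax()"
```

```text
t12.85 p [0.4537 0.3471 0.0679] clipx yaw 0.252 F [-9.73 -2.61 -1.15] M [-0.381  1.34  -0.059] g0.133 q [0.45 0.6  1.54 0.   1.   1.77]
axial push 10.07 lateral left -0.1 up -1.15
```

Stick broke and the clip is advancing with the force down. I'll continue.

>>> {"method": "drive_tool", "body": {"increments": [{"offset":[0,0,-0.4],"yaw":0,"hand":0},{"offset":[0,0,-0.8],"yaw":0,"hand":0},{"offset":[0,0,-0.8],"yaw":0,"hand":0}]}}

```text
t: 13.15
position: [0.4548, 0.3474, 0.068]
tool_rot: [-0.089, -0.7, -0.088, 0.703]
wrist_force: [-7.6, -2.3, 0.2]
grip_width: 0.131
```

```bash
python3 -c "
from st import *; ax()"
```

```text
t13.15 p [0.4548 0.3474 0.068 ] clipx yaw 0.252 F [-7.56 -2.34  0.16] M [-0.359  1.193 -0.014] g0.131 q [0.45 0.6  1.54 0.   1.   1.77]
axial push 7.9 lateral left -0.38 up 0.16
```

>>> {"method": "drive_tool", "body": {"increments": [{"offset":[0,0,-0.5],"yaw":0,"hand":0},{"offset":[0,0,-1],"yaw":0,"hand":0},{"offset":[0,0,-1],"yaw":0,"hand":0}]}}

```text
t: 13.45
position: [0.456, 0.3477, 0.068]
tool_rot: [-0.089, -0.701, -0.088, 0.702]
wrist_force: [-6.9, -2.0, -0.4]
grip_width: 0.128
```

>>> {"method": "drive_tool", "body": {"increments": [{"offset":[0,0,-0.5],"yaw":0,"hand":0},{"offset":[0,0,-1],"yaw":0,"hand":0},{"offset":[0,0,-1],"yaw":0,"hand":0}]}}

```text
t: 13.75
position: [0.4577, 0.3481, 0.0683]
tool_rot: [-0.089, -0.701, -0.089, 0.702]
wrist_force: [-3.0, -0.6, -0.7]
grip_width: 0.13
```

```bash
python3 -c "
from st import *; ax()"
```

```text
t13.75 p [0.4577 0.3481 0.0683] clipx yaw 0.252 F [-3.05 -0.61 -0.66] M [-0.13   0.597 -0.055] g0.130 q [ 0.45  0.6   1.53 -0.    1.    1.77]
axial push 3.11 lateral left 0.16 up -0.66
```

>>> {"method": "drive_tool", "body": {"increments": [{"offset":[0,0,-0.5],"yaw":0,"hand":0},{"offset":[0,0,-1],"yaw":0,"hand":0},{"offset":[0,0,-1.5],"yaw":0,"hand":0},{"offset":[0,0,-1.5],"yaw":0,"hand":0}]}}

```text
t: 14.15
position: [0.4599, 0.3487, 0.0687]
tool_rot: [0.089, 0.702, 0.089, -0.701]
wrist_force: [-0.0, -1.5, -1.2]
grip_width: 0.128
```

>>> {"method": "drive_tool", "body": {"increments": [{"offset":[0,0,-0.5],"yaw":0,"hand":0},{"offset":[0,0,-1],"yaw":0,"hand":0},{"offset":[0,0,-1.5],"yaw":0,"hand":0},{"offset":[0,0,-1.5],"yaw":0,"hand":0}]}}

```text
t: 14.55
position: [0.4612, 0.3491, 0.0686]
tool_rot: [0.089, 0.702, 0.089, -0.701]
wrist_force: [-0.0, -0.8, -1.1]
grip_width: 0.126
```

```bash
python3 -c "
from st import *; ax()"
```

```text
t14.55 p [0.4612 0.3491 0.0686] clipx yaw 0.252 F [-0.03 -0.85 -1.08] M [-0.07  -0.141 -0.019] g0.126 q [ 0.45  0.61  1.52 -0.    1.01  1.76]
axial push 0.24 lateral left -0.81 up -1.08
```

>>> {"method": "drive_tool", "body": {"increments": [{"offset":[0,0,-0.5],"yaw":0,"hand":0},{"offset":[0,0,-1],"yaw":0,"hand":0},{"offset":[0,0,-1.5],"yaw":0,"hand":0},{"offset":[0,0,-1.5],"yaw":0,"hand":0}]}}

```text
t: 14.95
position: [0.4626, 0.3495, 0.0686]
tool_rot: [0.089, 0.702, 0.089, -0.701]
wrist_force: [2.9, -0.1, -0.5]
grip_width: 0.128
```

>>> {"method": "drive_tool", "body": {"increments": [{"offset":[0,0,-0.5],"yaw":0,"hand":0},{"offset":[0,0,-1],"yaw":0,"hand":0},{"offset":[0,0,-1],"yaw":0,"hand":0}]}}

```text
t: 15.25
position: [0.4634, 0.3497, 0.0685]
tool_rot: [0.089, 0.702, 0.089, -0.701]
wrist_force: [2.6, -0.1, -0.6]
grip_width: 0.124
```

```bash
python3 -c "
from st import *; ax()"
```

```text
t15.25 p [0.4634 0.3497 0.0685] clipx yaw 0.252 F [ 2.58 -0.1  -0.59] M [-0.054 -0.374 -0.044] g0.124 q [ 0.44  0.61  1.52 -0.    1.01  1.76]
axial push -2.47 lateral left -0.74 up -0.59
```

The clip is now drawing itself in, past the snap. I'll feel for the solid stop.

>>> {"method": "drive_tool", "body": {"increments": [{"offset":[0,0,-0.5],"yaw":0,"hand":0},{"offset":[0,0,-1],"yaw":0,"hand":0},{"offset":[0,0,-1],"yaw":0,"hand":0}]}}

```text
t: 15.55
position: [0.4642, 0.3498, 0.0685]
tool_rot: [0.089, 0.702, 0.089, -0.701]
wrist_force: [2.5, -1.5, -0.9]
grip_width: 0.131
```

>>> {"method": "drive_tool", "body": {"increments": [{"offset":[0,0,-0.5],"yaw":0,"hand":0},{"offset":[0,0,-1],"yaw":0,"hand":0},{"offset":[0,0,-1],"yaw":0,"hand":0}]}}

```text
t: 15.85
position: [0.4649, 0.3502, 0.0683]
tool_rot: [-0.089, -0.701, -0.089, 0.702]
wrist_force: [0.5, -1.0, -1.2]
grip_width: 0.13
```

>>> {"method": "drive_tool", "body": {"increments": [{"offset":[0,0,-0.5],"yaw":0,"hand":0},{"offset":[0,0,-1],"yaw":0,"hand":0},{"offset":[0,0,-1],"yaw":0,"hand":0}]}}

```text
t: 16.15
position: [0.4658, 0.3505, 0.0684]
tool_rot: [-0.089, -0.701, -0.089, 0.702]
wrist_force: [-0.2, 0.7, -0.2]
grip_width: 0.13
```

```bash
python3 -c "
from st import *; ax()"
```

```text
t16.15 p [0.4658 0.3505 0.0684] clipx yaw 0.252 F [-0.18  0.75 -0.16] M [-0.012  0.044  0.031] g0.130 q [0.44 0.62 1.51 0.   1.02 1.76]
axial push -0.01 lateral left 0.77 up -0.16
```

>>> {"method": "drive_tool", "body": {"increments": [{"offset":[0,0,-0.5],"yaw":0,"hand":0},{"offset":[0,0,-1],"yaw":0,"hand":0},{"offset":[0,0,-1],"yaw":0,"hand":0}]}}

```text
t: 16.45
position: [0.4666, 0.3505, 0.0682]
tool_rot: [-0.089, -0.701, -0.089, 0.702]
wrist_force: [-2.4, -1.1, -0.8]
grip_width: 0.131
```

>>> {"method": "drive_tool", "body": {"increments": [{"offset":[0,0,-0.5],"yaw":0,"hand":0},{"offset":[0,0,-1],"yaw":0,"hand":0},{"offset":[0,0,-1],"yaw":0,"hand":0}]}}

```text
t: 16.75
position: [0.467, 0.3506, 0.068]
tool_rot: [-0.089, -0.701, -0.089, 0.702]
wrist_force: [-6.1, -2.1, 0.2]
grip_width: 0.128
```

```bash
python3 -c "
from st import *; ax()"
```

```text
t16.75 p [0.467  0.3506 0.068 ] clipx yaw 0.252 F [-6.07 -2.06  0.18] M [-0.378  0.913 -0.082] g0.128 q [0.44 0.62 1.5  0.   1.02 1.76]
axial push 6.39 lateral left -0.49 up 0.18
```

Solid stop at the expected place (6.4 N). Relax, open, back off.

>>> {"method": "drive_tool", "body": {"increments": [{"offset":[0,0,0.8],"yaw":0,"hand":0},{"offset":[0,0,1.6],"yaw":0,"hand":0},{"offset":[0,0,1.6],"yaw":0,"hand":0}]}}

```text
t: 17.05
position: [0.4666, 0.3505, 0.0685]
tool_rot: [0.089, 0.702, 0.089, -0.701]
wrist_force: [-1.3, -0.9, -1.0]
grip_width: 0.126
```

>>> {"method": "drive_tool", "body": {"increments": [{"offset":[0,0,0],"yaw":0,"hand":0.2},{"offset":[0,0,0],"yaw":0,"hand":0.4},{"offset":[0,0,0],"yaw":0,"hand":0.5},{"offset":[0,0,0],"yaw":0,"hand":0.5},{"offset":[0,0,0],"yaw":0,"hand":0.5},{"offset":[0,0,0],"yaw":0,"hand":0.5}]}}

```text
t: 17.65
position: [0.4664, 0.3505, 0.0685]
tool_rot: [0.089, 0.702, 0.089, -0.701]
wrist_force: [-0.4, -0.5, 0.1]
grip_width: 0.5
```

>>> {"method": "drive_tool", "body": {"increments": [{"offset":[0,0,15],"yaw":0,"hand":0.5},{"offset":[0,0,35],"yaw":0,"hand":0.5},{"offset":[-20,0,50],"yaw":0,"hand":0.5},{"offset":[-60,0,60],"yaw":0,"hand":0.5},{"offset":[-100,30,80],"yaw":0,"hand":0.5},{"offset":[-130,70,90],"yaw":0,"hand":0.5},{"offset":[-150,110,90],"yaw":0,"hand":0.5},{"offset":[-150,150,90],"yaw":0,"hand":0.5},{"offset":[-150,190,90],"yaw":0,"hand":0.5},{"offset":[-150,230,90],"yaw":0,"hand":0.5},{"offset":[-150,230,90],"yaw":0,"hand":0.5},{"offset":[-150,230,90],"yaw":0,"hand":0.5}]}}

```text
t: 18.85
position: [0.4366, 0.1049, 0.2185]
tool_rot: [0.088, 0.702, 0.088, -0.702]
wrist_force: [0.2, 0.6, 0.8]
grip_width: 0.499
```

Run:
```python
from st import *; ax()
from rig import eyes; import cv2,numpy as np,pickle
S=eyes.read_camera("side");T=eyes.read_camera("top");pickle.dump((T,S),open("cams3.pkl","wb"))
a=cv2.resize(S["frame"][200:300,205:305],None,fx=4,fy=4,interpolation=cv2.INTER_NEAREST);b=cv2.resize(T["frame"][180:280,170:270],None,fx=4,fy=4,interpolation=cv2.INTER_NEAREST)
cv2.imwrite("pics/s4.png",np.hstack([a,b])); cv2.imwrite("pics/t4.png",T["frame"])
```

```text
t18.85 p [0.4366 0.1049 0.2185] clipx yaw 0.250 F [0.2  0.56 0.79] M [0.07  0.004 0.028] g0.499 q [-0.03  0.16  1.74  0.    1.23  1.29]
axial push -0.34 lateral left 0.5 up 0.79
```

View pics/s4.png

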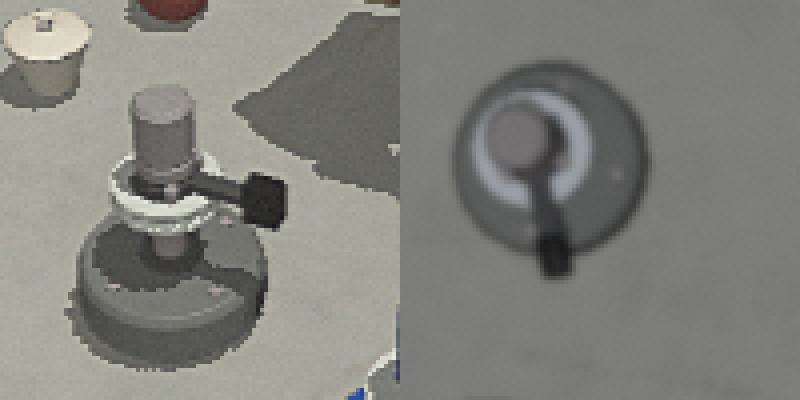

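View pics/t4.png

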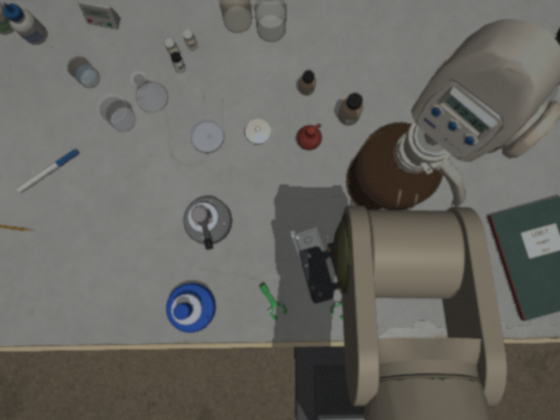

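The clip sits level on the wheel round the shaft (side crop 170,185), with its handle at crop (265,200). The bystanders are unmoved. One numeric check of the handle-to-axis distance, then hand in.

```bash
python3 - <<'E'
from h import *; import pickle
T,S=pickle.load(open("cams3.pkl","rb"))
def cen(c,x0,y0,x1,y1,th):
    m=(c["frame"][y0:y1,x0:x1].max(2)<th).astype(np.uint8);n,l,s,ce=cv2.connectedComponentsWithStats(m);i=1+np.argmax(s[1:,4]);print(s[i]);return ce[i]+[x0,y0]
p,e=tri(T,cen(T,195,232,225,255,60),S,cen(S,262,238,282,262,50))
print(p,e,"dist to axis",np.linalg.norm(p[:2]-[.5173,.361]), np.linalg.norm(p[:2]-[.5173,.3625]))
E
python3 -c "
from rig import ticket; print(ticket.close_job())"
```

```text
[ 9  0 10 17 97]
[  3   6  11  13 103]
[0.47191387 0.35090505 0.07925891] 0.003559166951460105 dist to axis 0.046495257823107226 0.046843823895042234
the job is handed in; nothing more can be done
None
```

The clip is snapped into the groove of the grey drive, released and left level, and I have handed the job in. No verdict came back.

- **Grasp and lift:** I took the steel clip from its rest by the black handle and lifted it clear.
- **Finding the groove:** I lowered the clip tips gently onto the drive wheel. Contact came at about z = 0.079 m, against 0.075 to 0.077 m from the images, and the touch peaked at about 6 N. I then backed up about 1 mm.
- **Pushing in:** I corrected about 2 mm sideways to cancel the side force, then pushed level. The readings peaked at about 12 N, dropped, turned into a pull of about 2.5 N as the clip snapped in, then met a solid stop at 6.4 N. I read the force only at the end of each move, but none came near the 25 N limit.
- **Release:** I eased off the push, opened the fingers and moved the arm away.

**Last checks:** The final pictures show the clip level on the wheel, round the shaft, with the bystanders where they were.

The handle measured 46.5 mm from the spindle axis instead of 50 mm. The 60-pixel-scale mask included part of the stem, and the two camera rays missed each other by 3.6 mm. So that check is rough and did not confirm the 2.5 mm tolerance. My evidence for "fully home" is the snap, the pull-in and the solid stop.

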